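# Shut off the dosing station and hold a refill ready over its well

## Robot

A 6-joint arm with a two-finger parallel gripper is mounted at the origin on the work surface. World frame = base frame: x ahead of the robot, y to its left, z up, the work surface at z = 0. Lengths are in m, angles in degrees, forces in N, time in s.
With the tool pointing down it reaches from about 0.4 to 0.825 m from the base axis. Payload 7 kg.
Tool frame: the origin (TCP) lies midway between the tips of the shut fingers; the grasp point (between the pads) lies 19 mm behind it; z points along the fingers, y is the line along which they close (so a half turn about z gives the same grasp; the last joint's range is limited). The gripper opens to 88 mm and grips with 3 to 60 N. Pads are 19 mm wide; open, the fingers measure 130 mm over their backs; the gripper's body (78 mm by 193 mm) begins 47 mm behind the grasp point.
Start: joints at [-60.671, 20.546, 0.682, 0, -70.136, -16.507], TCP at [0.15, -0.658, 0.227] pointing down, gripper open.
Joint ranges: [-176.03, 176.03], [-82.01, 121.73], [-58.28, 71.71], [-173.87, 95.51], [-174.79, -0.11], [-173.66, 173.66]. Speed limits (degrees/s): [136.94, 136.94, 172.46, 180, 180, 180].

## Interface

Orientations are given as [roll, pitch, yaw] about the fixed x, y, z axes, in that order (R = Rz(yaw) Ry(pitch) Rx(roll)).
In Python, from workcell import env gives the robot as it stands. The module is installed in compiled form; this text tells all that it offers. Calls block until the motion is done:
- env.movep(position, orientation): joint-space move of the TCP to a pose.
- env.line_to(position, rotation=None, rate=0.15, force_limit=None): straight line of the TCP; rotation=None keeps the orientation; rate is the mean speed in m/s. With force_limit (N) it stops when the force on the tool has changed by that much, and returns True; else False.
- env.goto_joints(angles): joint-space move.
- env.open_gripper() and env.grab(): open the fingers fully, or close them until they stop; the grip force is fixed at half the most.
- env.sleep(seconds).
- env.inverse_kinematics(position, orientation): joint angles nearest the present ones, or None.
- env.read_state(): the state.
- env.camera(name): name is "scene" or "side" or "wrist"; returns a dict with "pixels" (384x512x3 uint8, blue, green, red), "K" (3x3 intrinsics, pixels), "pose" (4x4, takes a point from camera to world coordinates). Camera axes: x right, y up, looking along -z (the intrinsics and any distortion apply to the point x, -y, -z); pixel columns grow to the right and rows downward; lengths in m; the calibration is good to about 2 mm. A picture is of the moment at which its call begins. There is no depth.
A pose or a line that the arm cannot do raises env.MotionError and nothing moves.
- env.job_done(): hands the job in; it is judged then, once.
The state is a dict: "time_s": time; "q": joint angles; "joint_vel": joint speeds; "effort": joint torques, N m; "tcp_pos": TCP position; "ee_rot": TCP orientation; "force": force on the tool from outside, world axes, zero at the start; "torque": the same for the moment, N m; "gripper_width": finger opening in m; "finger_force": force on a finger pad.
Only numpy, scipy, OpenCV 4.12 (cv2) and the standard library are available. Lean on these libraries where they do the work, as an engineer would, in place of code of your own. Each camera call takes 0.05 s, during which the arm holds its last target. There are 200 camera calls.

## Task

On the laundry counter, slide the flat shutter plate out of its holder and down into the narrow slot of the dosing station until it is fully home, and let go of it. Then take the square refill (not the round one), carry it over the top of the low wooden partition and its row of bottles, and hold it upright over the station's rectangular well, centred and squared up as if about to drop in, hovering one to two centimetres above the station's top without touching it. Finish while still holding it there, the plate still home and none of the bottles or other items disturbed.

Things in the scene. Friction and masses are not known exactly. Their poses are not given: they have to be found in the camera images.
- station: Dosing station, fixed: grey plastic block 120 (x) x 190 (y) x 90 mm tall. Origin: centre of its underside on the counter; z up. In its flat top, 90 mm above the counter, are a rectangular well towards its +y end and a narrow slot near its -y end, both 55 mm deep.
- well (a point): Centre of the well's mouth, level with the station's top: 40 mm to +y of the station's centre. The well measures 61 (x) x 81 (y) mm. Axes as the station's.
- slot (a point): Centre of the slot's FLOOR, 55 mm below the station's top, 60 mm to -y of the station's centre. The slot is 63 mm long (along the station's x) and 9 mm wide (along its y), with 3 mm chamfers at the mouth. Axes as the station's.
- holder: Plate holder, fixed: white plastic block 100 (x) x 50 (y) x 60 mm tall with one slot along its x, 62 x 8 mm and 30 mm deep, in which the plate stands at the start. Origin: centre of its underside.
- plate: Shutter plate, 80 g, standing upright in the holder: aluminium slab 60 (x) x 6 (y) x 60 (z) mm, and on its top edge a black grip tab 40 (x) x 14 (y) x 32 (z) mm, from 60 to 92 mm above the origin. Origin: centre of the slab's lower edge; z up. It fits the slot either way round; fully home, its origin is at slot and the tab's underside is 5 mm above the station's top.
- refill: Square refill, white plastic, 0.2 to 0.45 kg: body 50 (x) x 70 (y) x 70 (z) mm, with a grip fin on top 24 (x) x 46 (y) mm reaching from 70 to 110 mm above the origin. Stands on the counter left (+y) of the partition. Origin: centre of its underside; z up. It suits the well either way round, its x along the station's x.
- partition: Low partition, fixed on the counter: upright oak board with an aluminium edge, 400 (x) x 22 (y) x 110 mm tall, running away from the robot between the refills (left, +y) and the station (right, -y). Origin: centre of its underside.
- bottle_near: Bystander: nearest of three capped bottles standing in a row along the left (+y) side of the partition; 48 mm diameter, 125 mm tall. Origin: centre of its underside.
- bottle_mid: Bystander: middle bottle of that row, 48 mm diameter, 115 mm tall. Origin: centre of its underside.
- bottle_far: Bystander: farthest bottle of that row, 48 mm diameter, 125 mm tall. Origin: centre of its underside.
- round_refill: Bystander: the ROUND refill, white plastic, body 64 mm diameter and 70 mm tall with the same grip fin on top as the square one (110 mm in all). Not the one wanted. Origin: centre of its underside.
- cup: Bystander: small clear measuring cup, 70 mm across, 60 mm tall, beyond the station. Origin: centre of its underside.
- jar: Bystander: squat white jar, 70 mm diameter, 70 mm tall, at the back. Origin: centre of its underside.
- brush: Bystander: flat brush with a wooden handle lying on the counter on the left. Origin: on its underside.
Mind the look-alikes: they are no part of the job. Leave any blue look-alike of the plate alone. What is shaped like the refill but red is not meant.

How it is judged (in metres and radians):
On the way, in this order (a step that is already met when the one before it is completed fails the run):
1. The shutter plate is fully home in the station's slot and let go (horizontal distance between plate and slot below 0.005 m and z of plate in the frame of slot below 0.004 m and angle between plate's own z axis and vertical below 0.1 rad and angle between the x axis of plate and the x axis of station, either way round below 0.12 rad and contact force between the fingers and plate below 0.1 N), for 0.2 s.
2. The square refill is carried over the top of the partition (y of refill in the frame of partition between -0.06 and 0.05 m and x of refill in the frame of partition between -0.2 and 0.2 m and height (world z) of refill above 0.11 m), for 0.05 s.
At the end, for the whole second after the job is handed in: The fingers hold the square refill still and upright (0.1 rad), underside 4 to 26 mm above the station's top, within 8 mm of the well's centre, squared within 0.12 rad, touching neither station nor plate; plate home (4 mm high, 5 mm sideways, 0.1 rad) and let go (all of step 1 and horizontal distance between refill and well below 0.008 m and z of refill in the frame of well between 0.004 and 0.026 m and angle between the x axis of refill and the x axis of station, either way round below 0.12 rad and angle between refill's own z axis and vertical below 0.1 rad and contact force between the fingers and refill above 1 N and contact force between refill and station below 0.1 N and contact force between refill and plate below 0.1 N and linear speed of refill below 0.02 m/s); the arm keeps its last pose, push and grip.
It fails at once if a bottle of the row is moved over 30 mm or tipped (distance of any of bottle_near, bottle_mid, bottle_far from where it was at the start of the episode above 0.03 m or angle between any of bottle_near, bottle_mid, bottle_far's own z axis and vertical above 0.35 rad).
It fails at once if the round refill is moved over 30 mm or tipped (distance of round_refill from where it was at the start of the episode above 0.03 m or angle between round_refill's own z axis and vertical above 0.35 rad).
It fails at once if the cup, jar or brush is moved over 30 mm, or the cup or jar tipped (distance of any of cup, jar, brush from where it was at the start of the episode above 0.03 m or angle between any of cup, jar's own z axis and vertical above 0.35 rad).
It also fails if it takes over 64 s, if anything falls off the work surface, if the arm or the gripper's body presses on something with over 40 N, if the wrist force passes 120 N, or if a joint passes its speed limit or range.

## Working session

There is one attempt and no reset: what is moved stays moved. The work goes in short steps, each a Python script; the robot and the scene stay as the last script left them, time stands still between calls to the robot, and variables do not carry over. Pictures are saved under pics/ and viewed, at most 10 in all, crops included, and the job is handed in when it is done.

```bash
mkdir -p pics; python3 - <<'E'
from workcell import env
import cv2,numpy as np,pickle
d={}
for n in("scene","side","wrist"):
    c=env.camera(n); d[n]=c; cv2.imwrite(f"pics/{n}0.png",c["pixels"]); print(n,{k:v for k,v in c.items() if k!="pixels"})
pickle.dump(d,open("c0.pkl","wb"))
a=np.hstack([d["scene"]["pixels"],d["side"]["pixels"]])
print(env.read_state())
E
```

```text
scene {'K': array([[457.33368778,   0.        , 247.20469917],
       [  0.        , 457.33368778, 180.67992707],
       [  0.        ,   0.        ,   1.        ]]), 'pose': array([[-0.44021425, -0.63124037,  0.6385507 ,  1.44689522],
       [ 0.89786896, -0.31465099,  0.30793844,  0.43870116],
       [ 0.00653743,  0.70889375,  0.70528499,  1.09205661],
       [ 0.        ,  0.        ,  0.        ,  1.        ]])}
side {'K': array([[490.70641536,   0.        , 248.35022817],
       [  0.        , 490.70641536, 200.26533763],
       [  0.        ,   0.        ,   1.        ]]), 'pose': array([[ 0.92891631,  0.23712515, -0.2844049 ,  0.00169816],
       [-0.3702408 ,  0.60726348, -0.70296004, -1.34626311],
       [ 0.00601921,  0.75828934,  0.65189036,  1.31622118],
       [ 0.        ,  0.        ,  0.        ,  1.        ]])}
wrist {'K': array([[284.41345916,   0.        , 256.71349365],
       [  0.        , 284.41345916, 198.32868869],
       [  0.        ,   0.        ,   1.        ]]), 'pose': array([[-0.22222823, -0.93109183, -0.28927946,  0.07155308],
       [ 0.97499373, -0.21180929, -0.06726103, -0.67492362],
       [ 0.00135412, -0.29699296,  0.95487871,  0.38395059],
       [ 0.        ,  0.        ,  0.        ,  1.        ]])}
{'time_s': 0.15, 'q': array([-6.06698858e+01,  2.05833302e+01,  6.44671934e-01, -1.48282450e-02,
       -7.01361979e+01, -1.65085135e+01]), 'joint_vel': array([ 0.06551658, -0.14603011,  0.2014754 ,  0.13106085, -0.0262145 ,
       -0.10394746]), 'effort': array([-7.73731572e-04, -5.83277142e+01,  2.93289649e+01,  7.00119451e+00,
        8.73386016e-03, -1.06365942e-04]), 'tcp_pos': array([ 0.14969777, -0.65779806,  0.2258136 ]), 'ee_rot': array([ 1.79924268e+02, -7.90633926e-03, -1.67183442e+02]), 'force': array([-0.06106248, -0.23234993,  0.17734772]), 'torque': array([ 0.01267066,  0.03661578, -0.01854498]), 'finger_force': 0.0, 'gripper_width': 0.08763376715708752}
```

View pics/scene0.png

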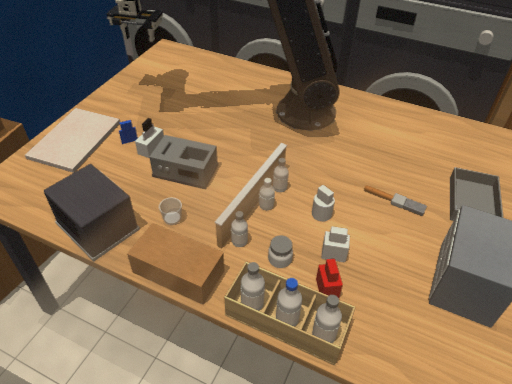

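View pics/side0.png

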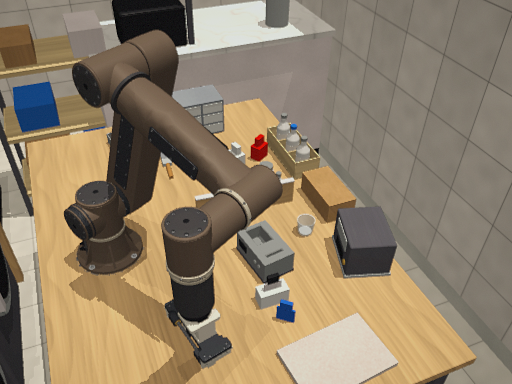

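The scene picture shows the white holder at (150,142) with the plate's black tab at (147,126), and a blue look-alike at (128,131). The station is at (185,160), the partition runs (222,232)–(285,155), and the bottles are at (281,177), (267,195) and (240,230). White refills stand at (324,203) and (336,243), with a red one at (330,277). The side view shows the same layout: holder (271,293), blue (286,311), station (265,250).

Candidates for the plate are the black tab (147,126) and the blue one (128,131), so I choose the black. Candidates for the refill are (324,203), (336,243) and red (330,277), and I need a crop to tell which white one is square.

```bash
cat > h.py <<'E'
import numpy as np,cv2
def ray(c,u,v):
    K,P=c["K"],c["pose"]; d=np.array([(u-K[0,2])/K[0,0],-(v-K[1,2])/K[1,1],-1.]); return P[:3,3],P[:3,:3]@d
def onz(c,u,v,z):
    o,d=ray(c,u,v); return o+d*(z-o[2])/d[2]
def tri(obs): # [(cam,u,v)..] -> point, rms dist
    A=np.zeros((3,3));b=np.zeros(3);L=[]
    for c,u,v in obs:
        o,d=ray(c,u,v);d=d/np.linalg.norm(d);M=np.eye(3)-np.outer(d,d);A+=M;b+=M@o;L.append((o,M))
    p=np.linalg.solve(A,b); return p,max(np.linalg.norm(M@(p-o)) for o,M in L)
def proj(c,p):
    q=c["pose"][:3,:3].T@(np.asarray(p)-c["pose"][:3,3]); return c["K"][0,2]+c["K"][0,0]*q[0]/-q[2], c["K"][1,2]-c["K"][1,1]*q[1]/-q[2]
E
python3 - <<'E'
import pickle,cv2,numpy as np
from h import *
d=pickle.load(open("c0.pkl","rb"));s=d["scene"];p=s["pixels"]
a=cv2.resize(p[170:300,210:370],(800,650),interpolation=3)[:, :]
b=cv2.resize(p[105:195,110:225],(800,626),interpolation=3)
cv2.imwrite("pics/m.png",cv2.resize(np.hstack([a[:626],b]),(800,313)))
for n,u,v,z in [("tab",147,121,.1),("station",185,155,.09),("refA fin",325,190,.11),("refB fin",338,231,.11),("red",331,263,.11),("b1",280,162,.12),("b2",268,181,.115),("b3",239,214,.125),("partfar",222,222,.11),("partnear",285,150,.11),("jar",281,240,.07),("cup",170,203,.06),("box top near corner",80,172,.15),("box2",180,245,.08)]:print(n,onz(s,u,v,z).round(3))
E
```

```text
tab [ 0.438 -0.443  0.1  ]
station [ 0.523 -0.235  0.09 ]
refA fin [0.49  0.235 0.11 ]
refB fin [0.622 0.319 0.11 ]
red [0.732 0.336 0.11 ]
b1 [0.446 0.07  0.12 ]
b2 [0.535 0.069 0.115]
b3 [0.7   0.054 0.125]
partfar [0.736 0.019 0.11 ]
partnear [0.375 0.058 0.11 ]
jar [0.691 0.181 0.07 ]
cup [ 0.704 -0.18   0.06 ]
box top near corner [ 0.783 -0.433  0.15 ]
box2 [ 0.838 -0.058  0.08 ]
```

View pics/m.png

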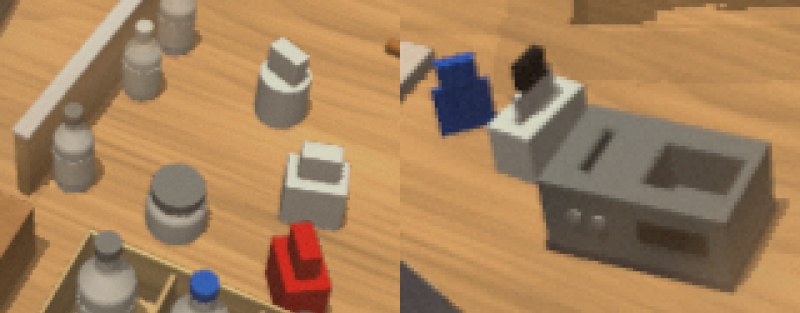

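The crop shows the round refill at scene (324,203) and the square one at (336,243), with the red look-alike at (330,277). The black-tabbed plate stands in the white holder at (150,142), and the blue one is apart from it at (128,131). I choose the black-tabbed plate and the refill at (336,243), and go close with the wrist camera.

```bash
python3 - <<'E'
from workcell import env
import cv2,numpy as np,pickle
from h import *
v=[]
env.line_to([0.2,-0.6,0.33],rate=.25)
for p in [(.46,-.40,.33),(.40,-.28,.33)]:
    env.movep(p,[180,0,180]); env.sleep(.3)
    c=env.camera("wrist"); v.append(c); cv2.imwrite(f"pics/w{len(v)}.png",c["pixels"])
v.append(env.camera("side"));v.append(env.camera("scene"))
pickle.dump(v,open("c1.pkl","wb"))
s=env.read_state();print(s["time_s"],s["tcp_pos"],s["q"],s["ee_rot"])
a=np.hstack([cv2.resize(c["pixels"],(800,600))[:, :] for c in v[:2]])
cv2.imwrite("pics/w12.png",cv2.resize(a,(800,300)))
E
```

```text
3.4583 [ 0.40011304 -0.28032262  0.32964292] [-1.18988049e+01 -4.40305780e-01 -1.19747106e+01  4.01217508e-04
 -7.85111777e+01 -7.81343280e+01] [ 1.79991012e+02 -4.46893438e-02  1.79966951e+02]
```

View pics/w1.png

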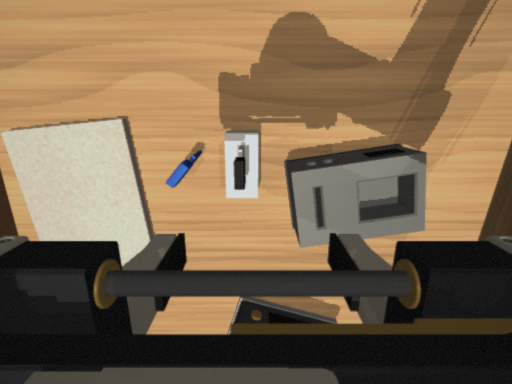

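View pics/w2.png

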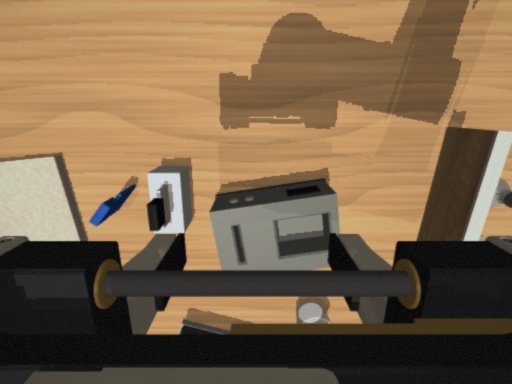

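w1 shows the holder at (242,165), the tab at (239,170), the blue plate at (185,168), the station top at (290–425,150–245), the slot at (319,207) and the well at (387,198). w2 shows the tab at (157,213), the slot at (238,243) and the well at (303,233). Next I extract these shapes with masks and triangulate.

```bash
cat > m1.py <<'E'
import pickle,cv2,numpy as np
from h import *
v=pickle.load(open("c1.pkl","rb"))
R={}
def comps(mask,roi,amin):
    x0,y0,x1,y1=roi;m=np.zeros_like(mask);m[y0:y1,x0:x1]=mask[y0:y1,x0:x1]
    cs,_=cv2.findContours(m,cv2.RETR_EXTERNAL,cv2.CHAIN_APPROX_NONE)
    return sorted([c for c in cs if cv2.contourArea(c)>=amin],key=cv2.contourArea,reverse=True)
rois=[dict(st=(280,140,432,250),h=(215,125,265,205)),dict(st=(205,175,342,272),h=(145,160,195,240))]
for i in(0,1):
    p=v[i]["pixels"];hsv=cv2.cvtColor(p,cv2.COLOR_BGR2HSV);V=hsv[...,2]
    for k,(x0,y0,x1,y1) in rois[i].items():
        pass
    x0,y0,x1,y1=rois[i]["st"]
    print("V hist",np.percentile(V[y0:y1,x0:x1],[5,25,50,75,95]))
    top=((hsv[...,1]<60)&(V>88)).astype(np.uint8)*255
    for c in comps(top,rois[i]["st"],500)[:2]:
        r=cv2.minAreaRect(c);print("top",np.round(r[0],1),np.round(r[1],1),round(r[2],1),cv2.contourArea(c))
    dark=((V<72)).astype(np.uint8)*255
    for c in comps(dark,rois[i]["st"],15)[:5]:
        r=cv2.minAreaRect(c);print("dark",np.round(r[0],1),np.round(r[1],1),round(r[2],1))
    blk=((V<45)).astype(np.uint8)*255
    for c in comps(blk,rois[i]["h"],15)[:3]:
        r=cv2.minAreaRect(c);print("tab",np.round(r[0],1),np.round(r[1],1),round(r[2],1),cv2.boundingRect(c))
    wh=((V>150)&(hsv[...,1]<70)).astype(np.uint8)*255
    for c in comps(wh,rois[i]["h"],100)[:3]:
        r=cv2.minAreaRect(cv2.convexHull(c));print("white",np.round(r[0],1),np.round(r[1],1),round(r[2],1),cv2.boundingRect(c))
a=cv2.resize(v[0]["pixels"][125:250,215:435],(800,455),interpolation=3);b=cv2.resize(v[1]["pixels"][155:280,145:365],(800,455),interpolation=3)
cv2.imwrite("pics/z.png",np.vstack([a[:,:]])); cv2.imwrite("pics/z2.png",b)
E
python3 m1.py
```

```text
V hist [ 41.  82. 124. 136. 205.]
top [361.7 200.7] [ 77.9 135.9] 81.9 9439.5
dark [341.6 164.9] [ 67.9 149.8] 57.3
dark [386.9 197.1] [38.9 59.8] 81.9
dark [413.5 245. ] [ 8. 35.] 90.0
dark [337.5 241. ] [16. 17.] 90.0
dark [318.4 207. ] [38.5  6.2] 84.8
tab [239.5 172. ] [30.  9.] 90.0 (235, 157, 10, 31)
white [241. 165.] [64. 34.] 90.0 (224, 133, 35, 65)
V hist [ 32.  62. 130. 142. 204.]
top [277.7 237.9] [ 72.7 127.8] 81.8 6486.0
dark [271.4 193.7] [ 16.6 124.3] 81.7
dark [273. 242.] [ 58. 136.] 90.0
dark [238.6 243.5] [36.4  5.3] 79.4
tab [156.4 213.8] [30.5 15.7] 84.3 (148, 198, 17, 32)
tab [179.  236.5] [5. 8.] 90.0 (175, 234, 9, 6)
white [165.3 202.1] [62.9 32.6] 85.3 (147, 172, 38, 62)
```

View pics/z.png

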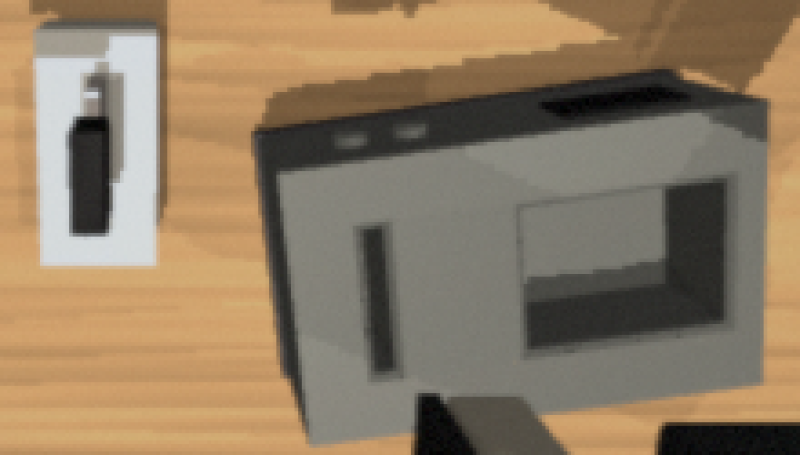

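The zoom of view 1 shows these crop positions: station top corners (278,172), (768,101), (762,385), (312,445); well corners (519,206), (735,177), (732,325), (527,356); slot mouth (358,228)–(402,378); tab top (72–108,125–235), with the tab towards the crop bottom (+x).

```bash
python3 - <<'E'
import pickle
from h import *
v=pickle.load(open("c1.pkl","rb"))
t=lambda a,b:print(*[np.round(x,4) for x in tri([(v[0],*a),(v[1],*b)])])
print("triang: station top, slot, tab, holder");t((361.7,200.7),(277.7,237.9));t((318.4,207),(238.6,243.5));t((239.5,172),(156.4,213.8));t((241,165),(165.3,202.1))
f=lambda x,y:(215+x*220/800,125+y*125/455)
def quad(name,P,z):
    Q=np.array([onz(v[0],*f(*q),z) for q in P]);
    e=Q-np.roll(Q,-1,0);print(name,Q.mean(0).round(4),"sides",np.linalg.norm(e,axis=1).round(4));
    for i in range(4):
        d=e[i];print("  ang",np.degrees(np.arctan2(d[1],d[0])).round(1),end="")
    print()
quad("station",[(278,172),(768,101),(762,385),(312,445)],.09)
quad("well",[(519,206),(735,177),(732,325),(527,356)],.09)
quad("slot",[(358,228),(388,224),(402,375),(371,380)],.09)
quad("holder",[(35,28),(158,28),(157,266),(40,267)],.06)
quad("tabtop",[(71,130),(106,130),(109,234),(72,235)],.122)
b=lambda x,y:onz(v[0],x,y,.122)
E
```

```text
triang: station top, slot, tab, holder
[ 0.5048 -0.2477  0.0954] 0.0004
[ 0.5178 -0.3077  0.087 ] 0.0
[ 0.4609 -0.4229  0.1065] 0.0006
[ 0.459  -0.4237  0.0608] 0.0003
station [ 0.5097 -0.2473  0.09  ] sides [0.1893 0.1198 0.1889 0.1198]
  ang -81.6  ang -171.2  ang 98.4  ang 9.0
well [ 0.5037 -0.2077  0.09  ] sides [0.0844 0.0626 0.0838 0.0646]
  ang -82.1  ang -171.6  ang 99.4  ang 8.9
slot [ 0.5189 -0.3067  0.09  ] sides [0.012  0.0658 0.013  0.0663]
  ang -82.1  ang -171.1  ang 100.0  ang 8.0
holder [ 0.4618 -0.4224  0.06  ] sides [0.0498 0.1007 0.0507 0.1012]
  ang -90.0  ang 179.8  ang 90.5  ang -0.7
tabtop [ 0.4615 -0.4222  0.122 ] sides [0.0125 0.0384 0.0136 0.0388]
  ang -90.0  ang -179.1  ang 91.6  ang -0.8
```

View pics/z2.png

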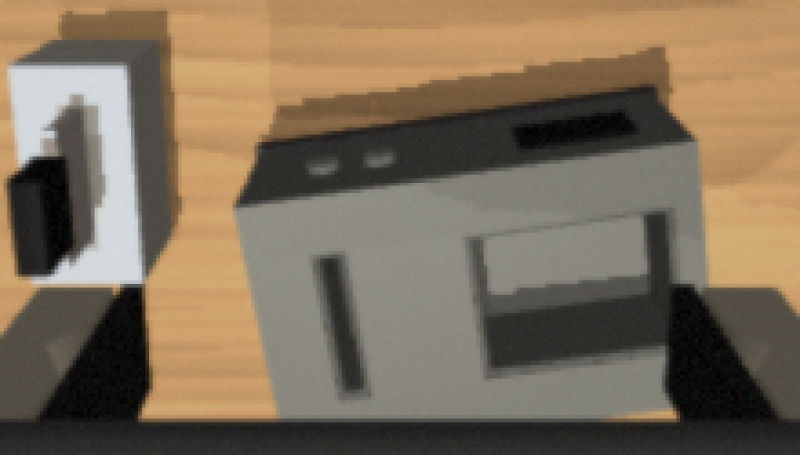

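Two views agree. The station centre is (0.510,-0.247), yaw 8.7°, with sides 189×120 mm. The slot is (0.519,-0.307) and the well (0.504,-0.208), both consistent with the station frame. The plate is at (0.4615,-0.422), yaw about 0. I check the heights with exact corners and then grasp the plate.

```bash
python3 - <<'E'
import pickle
from h import *
from workcell import env
v=pickle.load(open("c1.pkl","rb"))
f=lambda x,y:(215+x*220/800,125+y*125/455); g=lambda x,y:(145+x*220/800,155+y*125/455)
for n,a,b in [("stTL",(278,172),(236,207)),("stTR",(768,101),(697,140)),("slot",(380,302),(342,326)),("tab+y-x",(106,130),(45,175)),("holder",(158,28),(127,65))]:
    print(n,*[np.round(x,4) for x in tri([(v[0],*f(*a)),(v[1],*g(*b))])])
env.movep([.4615,-.4222,.2],[180,0,180])
print(env.line_to([.4615,-.4222,.091],rate=.08,force_limit=10))
env.grab(); s=env.read_state(); print(s["gripper_width"],s["finger_force"],s["tcp_pos"],s["force"],s["time_s"])
E
```

```text
stTL [ 0.4651 -0.3497  0.0875] 0.0003
stTR [ 0.4365 -0.1628  0.0895] 0.0002
slot [ 0.5181 -0.3068  0.0903] 0.0001
tab+y-x [ 0.443  -0.4164  0.1148] 0.0004
holder [ 0.4115 -0.397   0.0609] 0.0002
False
0.013877002538232073 29.901916980743408 [ 0.46152963 -0.42282935  0.09101961] [ 0.11432577 -3.86174651 -2.27530072] 6.95
```

```bash
python3 - <<'E'
from workcell import env
import cv2,pickle
env.line_to([.4615,-.4222,.19],rate=.12)
s=env.read_state(); print(s["gripper_width"],s["force"])
env.line_to([.5188,-.3066,.19],[180,0,-171.3],rate=.12)
env.line_to([.5188,-.3066,.155],rate=.08); env.sleep(.2)
v=[env.camera(n) for n in("side","scene","wrist")];pickle.dump(v,open("c2.pkl","wb"))
r=env.line_to([.5188,-.3066,.093],rate=.03,force_limit=6)
s=env.read_state(); print(r,s["gripper_width"],s["force"],s["torque"],s["tcp_pos"],s["ee_rot"],s["time_s"])
E
```

```text
0.013954460899369903 [ 0.11053918  0.19553717 -1.05252392]
True 0.013423516128871047 [0.53634373 0.92595984 5.10181973] [0.16269406 0.20046369 0.01549395] [ 0.51895982 -0.30683284  0.09580596] [-1.79971520e+02 -2.83344568e-03 -1.71279611e+02] 11.875
```

The stop came at TCP z 0.0958, where 0.096 was expected for fully home. I let go, check, and go to look at the refills.

```bash
python3 - <<'E'
from workcell import env
import cv2,pickle,numpy as np
env.open_gripper(); 
env.line_to([.5188,-.3066,.2],rate=.12)
v=[]
env.movep([.45,-.26,.33],[180,0,180]); env.sleep(.2); v.append(env.camera("wrist"))
env.movep([.56,.28,.36],[180,0,180]); env.sleep(.3); v.append(env.camera("wrist"))
env.movep([.50,.38,.36],[180,0,180]); env.sleep(.3); v.append(env.camera("wrist"))
pickle.dump(v,open("c3.pkl","wb"))
s=env.read_state();print(s["time_s"],s["q"])
a=v[0]["pixels"][120:270,190:430];b=v[1]["pixels"][80:290,110:430];c=v[2]["pixels"][80:290,110:430]
m=np.zeros((600,800,3),np.uint8)
m[:250,:400]=cv2.resize(a,(400,250),interpolation=3);m[300:562,:400]=cv2.resize(b,(400,262),interpolation=3);m[300:562,400:]=cv2.resize(c,(400,262),interpolation=3)
cv2.imwrite("pics/c3.png",m)
E
```

```text
18.325 [ 5.49481914e+01  1.31308789e+01  7.36871965e+00 -9.65951390e-05
 -8.42308976e+01 -1.45013697e+02]
```

View pics/c3.png

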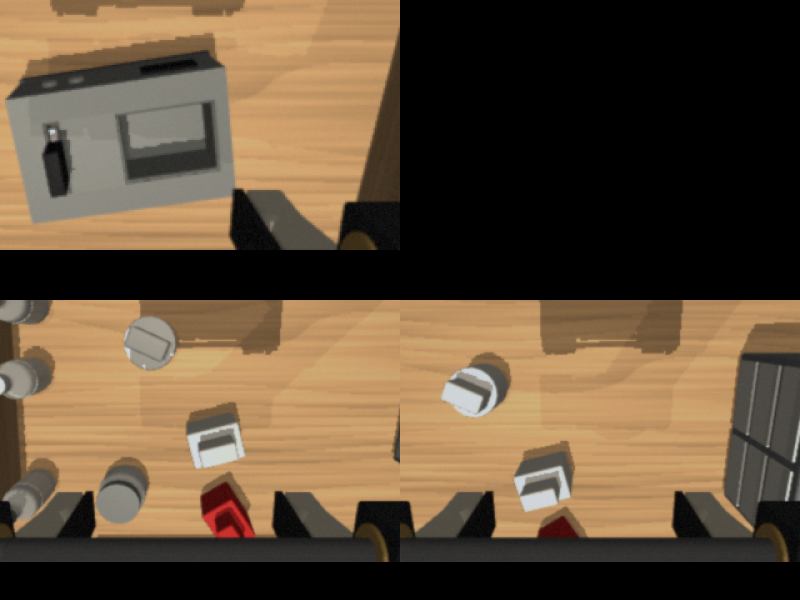

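The plate stands in the slot at crop (56,160), with the station untouched. In views b and c the square refill is at about (284,192) and (224,226), yawed about 10°. The round one is up-left, the red one is behind it, and the jar is to its left.

```bash
python3 - <<'E'
import pickle,cv2,numpy as np
v=pickle.load(open("c3.pkl","rb"))
a=v[1]["pixels"][155:225,250:320];b=v[2]["pixels"][190:260,190:260]
m=np.hstack([cv2.resize(x,(400,400),interpolation=3) for x in(a,b)]).astype(float)
m=255*(m/255)**1.5
cv2.imwrite("pics/r.png",m.clip(0,255).astype(np.uint8))
for i,(x0,y0,x1,y1) in((1,(250,160,315,220)),(2,(195,195,255,255))):
    h=cv2.cvtColor(v[i]["pixels"],cv2.COLOR_BGR2HSV)[y0:y1,x0:x1]
    for lo in(150,185,200,215,230):
        k=((h[...,1]<60)&(h[...,2]>lo)).astype(np.uint8)
        cs,_=cv2.findContours(k,0,1)
        if cs:
            c=max(cs,key=cv2.contourArea);r=cv2.minAreaRect(c);print(i,lo,np.round(np.add(r[0],(x0,y0)),1),np.round(r[1],1),round(r[2],1))
E
```

```text
1 150 [282.5 197. ] [28.9 42.2] 76.0
1 185 [282.6 197.2] [28.4 41.7] 76.0
1 200 [284.7 204.7] [12.9 27.6] 76.0
1 215 [265.9 200.7] [24.9  6.4] 85.0
2 150 [223.6 231.1] [29.1 41. ] 76.0
2 185 [220.4 240.4] [12.6 27.6] 76.0
2 200 [220.2 240.7] [12.1 27.2] 76.0
2 215 [220.4 240.2] [ 9.5 24.6] 76.6
```

View pics/r.png

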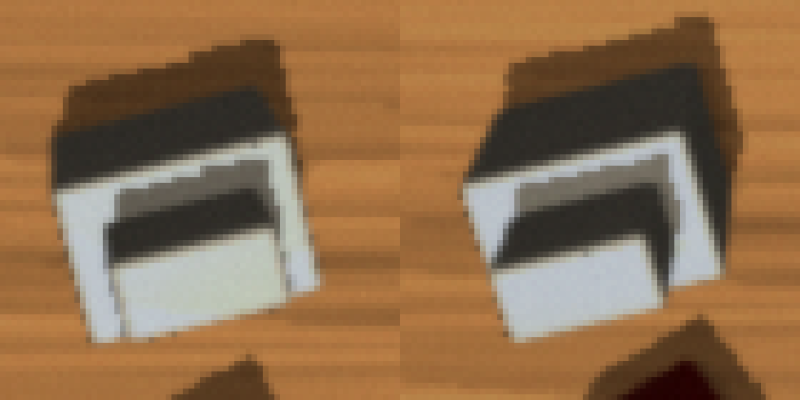

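The crop shows the fin top as a clean rectangle in both views, at pixels (284.7,204.7) and (220.4,240.4). I triangulate it, and use the body top's edges for yaw.

```bash
python3 - <<'E'
import pickle
from h import *
from workcell import env
v=pickle.load(open("c3.pkl","rb"))
print(tri([(v[1],284.7,204.7),(v[2],220.4,240.4)]))
def quad(n,c,P,z,f):
    Q=np.array([onz(c,*f(*q),z) for q in P]);e=np.roll(Q,-1,0)-Q
    print(n,Q.mean(0).round(4),np.linalg.norm(e,axis=1).round(4),np.degrees(np.arctan2(e[:,1],e[:,0])).round(1))
f1=lambda x,y:(250+x*.175-.4,155+y*.175-.4);f2=lambda x,y:(190+(x-400)*.175-.4,190+y*.175-.4)
quad("fin1",v[1],[(110,266),(272,228),(288,300),(128,340)],.11,f1)
quad("fin2",v[2],[(492,270),(646,234),(664,305),(514,342)],.11,f2)
quad("body1",v[1],[(55,190),(288,133),(322,285),(93,343)],.07,f1)
for p,y in [((.62,.31),180+14),((.62,.31),14)]:
    for z in(.2,.1): print(y,z,env.inverse_kinematics([*p,z],[180,0,y]),)
    for yy in(-171.3,8.7): print(yy,env.inverse_kinematics([.504,-.208,.2],[180,0,yy]))
E
```

```text
(array([0.61741207, 0.32283173, 0.10896627]), np.float64(0.00014245631384272476))
fin1 [0.6165 0.3224 0.11  ] [0.0436 0.0206 0.0438 0.0214] [ 103.9   14.3  -75.  -166.3]
fin2 [0.6161 0.3237 0.11  ] [0.0439 0.0218 0.0436 0.0225] [ 104.1   11.7  -74.9 -167.3]
body1 [0.6163 0.3232 0.07  ] [0.0679 0.0468 0.0688 0.048 ] [ 104.2   14.7  -74.9 -166.4]
194 0.2 [ 4.26281244e+01  2.31379417e+01  1.09800437e+00 -2.54444375e-14
 -6.79600627e+01 -1.18628124e+02]
194 0.1 [ 4.26281244e+01  2.75605108e+01 -5.67505238e+00 -2.54444375e-14
 -5.67644368e+01 -1.18628124e+02]
-171.3 [-1.82990247e+00  9.49074380e+00 -1.80173090e+01 -2.54444375e-14
 -6.24919472e+01 -7.94700975e+01]
8.7 [-1.82990247e+00  9.49074380e+00 -1.80173090e+01  2.54444375e-14
 -6.24919472e+01  1.00529902e+02]
14 0.2 [ 4.26281244e+01  2.31379417e+01  1.09800437e+00  2.54444375e-14
 -6.79600627e+01  6.13718756e+01]
14 0.1 [ 4.26281244e+01  2.75605108e+01 -5.67505238e+00  2.54444375e-14
 -5.67644368e+01  6.13718756e+01]
-171.3 [-1.82990247e+00  9.49074380e+00 -1.80173090e+01 -2.54444375e-14
 -6.24919472e+01 -7.94700975e+01]
8.7 [-1.82990247e+00  9.49074380e+00 -1.80173090e+01  2.54444375e-14
 -6.24919472e+01  1.00529902e+02]
```

The fin top triangulates to z=0.109 (0.110 expected). The refill is at (0.617,0.323), yaw about 14.5°, and three quads agree. I grip across the 46 mm side of the fin and lift.

```bash
python3 - <<'E'
from workcell import env
import pickle
env.movep([.6168,.3228,.25],[180,0,-165.5])
env.line_to([.6168,.3228,.14],rate=.12)
print(env.line_to([.6168,.3228,.077],rate=.06,force_limit=10))
env.grab(); s=env.read_state(); print(s["gripper_width"],s["finger_force"],s["force"],s["tcp_pos"])
env.line_to([.6168,.3228,.28],rate=.12); env.sleep(.2)
s=env.read_state(); print(s["gripper_width"],s["finger_force"],s["force"],s["torque"],s["time_s"])
E
```

```text
False
0.04591022913392826 29.97450202703476 [-0.12707002 -1.63130031 -0.47168043] [0.61683312 0.32267485 0.07698994]
0.045545437362639205 29.97162491083145 [ 0.41549282  0.65140214 -3.82740965] [-0.00370546 -0.01903045  0.00952932] 24.0917
```

```bash
python3 - <<'E'
from workcell import env
import pickle,cv2,numpy as np
env.line_to([.5037,-.2078,.28],[180,0,-171.3],rate=.15)
env.line_to([.5037,-.2078,.182],rate=.06); env.sleep(.5)
s=env.read_state(); print(s["gripper_width"],s["finger_force"],s["force"],s["tcp_pos"],s["ee_rot"],s["time_s"])
v=[env.camera(n) for n in("side","scene","wrist")];pickle.dump(v,open("c4.pkl","wb"))
a=cv2.resize(v[0]["pixels"][190:330,190:340],(400,373),interpolation=3);b=cv2.resize(v[1]["pixels"][80:220,115:265],(400,373),interpolation=3)
m=np.zeros((600,800,3),np.uint8);m[:373,:400]=a;m[:373,400:]=b
m[375:600,:300]=cv2.resize(v[2]["pixels"],(300,225));m[375:600,300:600]=cv2.resize(v[1]["pixels"],(300,225))
cv2.imwrite("pics/f.png",m)
E
```

```text
0.04564136199415075 29.971420168876648 [-0.11363531 -0.23575556 -4.1069381 ] [ 0.50371972 -0.20781527  0.18202927] [-1.79998506e+02  3.88006784e-03 -1.71300183e+02] 30.1417
```

View pics/f.png

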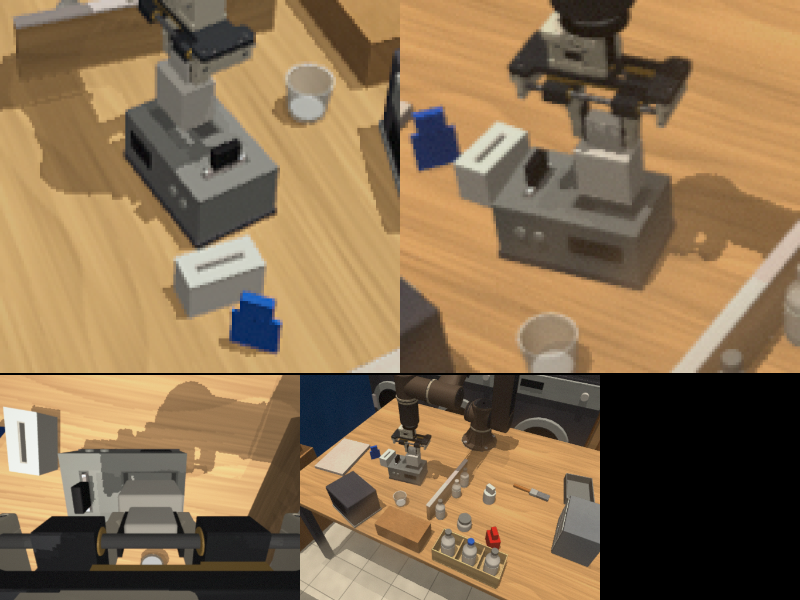

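The picture shows the refill upright over the well and square to the station, at side crop (185,95). The plate is home with its tab just above the top at (225,155), and the bottles and other items are undisturbed.

```bash
python3 -c "
from workcell import env
print(env.job_done())"
```

```text
the job is handed in; nothing more can be done
None
```

I handed the job in at about 30 s on the robot's clock: the plate is home in the slot and let go, and the square refill is held about 15 mm above the station's top, centred over the well. No verdict came back; the last pictures show the bottles and other items undisturbed.

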